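# Fit the vial carousel on the sampler spindle

## Task

Put the vial carousel onto the sampler's drive unit: lower it over the spindle and its drive pin together, feeling for the pin by turning the carousel gently, until it lies fully home on the seat. Then swing the latch all the way in over its rim and let go. Never press or drop the carousel hard on the drive unit (keep well under 40 N), and do not shove or upset the other things on the bench.

Things in the scene. Friction and masses are not known exactly. Their poses are not given: they have to be found in the camera images.
- sampler: Drive unit: a white box, 220 (its x) x 260 (its y) x 50 mm high, fixed to the bench. Origin at the centre of its underside, z up. In the middle of its top: a round seat with an upright spindle and a drive pin. The swing latch stands on its corner towards -x, -y.
- seat (a point): Centre of the seat's upper face (90 mm across, 10 mm high), where the carousel's underside must come to rest: on the spindle's axis, 60 mm above the bench. Axes as those of the drive unit; they do not turn with the spindle. The drive pin stands beside the spindle: 8 mm diameter, rising 14 mm above the seat, its last 3 mm tapered, its axis 32 mm from the spindle's axis.
- spindle_top (a point): Tip of the spindle: 16 mm diameter, rising 58 mm above the seat, its last 10 mm tapered. Spindle, seat and pin turn together and are held by a brake. Seen from the axis the pin lies anywhere within 0.55 rad either way of this point's +x (the box's +x); how far is not measured: see it or feel for it. These axes do not turn with the spindle.
- carousel_collar (a point): Point on the vial carousel's axis, 30 mm above its underside, half-way up its collar; z up. The carousel is loose, aluminium, about 0.35 kg: a disc 140 mm across, 10 mm thick, with a ring of dark vial pockets, and on it a square collar 36 x 36 mm, 40 mm high (total 50 mm) whose flats face the point's x and y: grasp it there. It starts lying flat on the bench.
- carousel_foot (a point): Centre of the carousel's underside, axes as those of the collar. A bore of 18 mm (20 mm in the collar) runs right through on the axis. One rectangular slot goes through the disc, centred 32 mm from the axis in the +x direction, 13 mm long radially, 10 mm wide: the drive pin fits it. Resting on top of the pin, the foot is 14 mm above the seat.
- latch (a joint): Steel swing latch: 0 = swung out, 1.58 rad = fully in, at its stop, pointing at the spindle. Turns counter-clockwise seen from above as it closes; light friction (1 to 2 N at the stud), stays where left. Fully in it lies over the carousel's rim, 3 mm above the disc once that is home. It cannot pass over the rim of a carousel that is not home.
- latch_pivot (a point): Point on the latch's vertical axis, 73.5 mm above the bench, (-85, -85) mm from the box's centre in the drive unit's x and y; axes as those of the drive unit. At joint value 0 the latch arm points from here 45 degrees clockwise of +x (towards +x, -y), at 1.57 towards +x, +y.
- latch_stud (a point): Centre of the upright black stud near the end of the latch arm: 12 mm diameter, its middle 95.5 mm above the bench, its top 110.5 mm, the top of the arm 81 mm; 60 mm from the latch's axis. Push or pinch it to swing the latch.
Things that resemble listed ones, but are neither listed nor needed, are in the scene too. Of the things like the part that bears carousel_collar, leave any that is orange, purple or red; of the rest the larger one is meant.

How it is judged (in metres and radians):
On the way:
1. the carousel lies fully home on the seat, the pin in its slot, with the latch still open (z of carousel_collar in the frame of seat between 0.027 and 0.032 m and horizontal distance between carousel_collar and seat below 0.004 m and angle between carousel_collar's own z axis and vertical below 0.04 rad and value of joint latch below 0.9 rad), for 0.2 s.
At the end, for the whole second after the job is handed in: The carousel lies level on the seat (its underside within 2 mm of it, centred within 4 mm, tilted under 0.04 rad), at rest, with the latch swung in past 1.4 rad (z of carousel_collar in the frame of seat between 0.027 and 0.032 m and horizontal distance between carousel_collar and seat below 0.004 m and angle between carousel_collar's own z axis and vertical below 0.04 rad and value of joint latch above 1.4 rad and linear speed of carousel below 0.02 m/s and angular speed of carousel below 0.1 rad/s); the robot touches nothing.
It fails at once if the carousel is pressed, knocked or dropped on the drive unit with more than 40 N (contact force between carousel and sampler above 40 N).
It fails at once if another thing on the bench is shoved by more than 30 mm or tipped over (distance of any of reagent, jar, beaker, crucible, spatula, wrench, vial from where it was at the start of the episode above 0.03 m or angle between any of reagent, jar, beaker, crucible, vial's own z axis and vertical above 0.5 rad).
It also fails if it takes over 72 s, if anything falls off the work surface, if the arm or the gripper's body presses on something with over 40 N, if the wrist force passes 120 N, or if a joint passes its speed limit or range.

## Robot

A 6-joint arm with a two-finger parallel gripper is mounted at the origin on the work surface. World frame = base frame: x ahead of the robot, y to its left, z up, the work surface at z = 0. Lengths are in mm, angles in rad, forces in N, time in s.
With the tool pointing down it reaches from about 275 to 1000 mm from the base axis. Payload 8.4 kg.
Tool frame: the origin (TCP) lies at the very end of the fingers, on their centre line; the grasp point (between the pads) lies 19 mm behind it; z points along the fingers, x is the direction in which the jaws open and shut, and the axes are right-handed (so a half turn about z gives the same grasp; the last joint's range is limited). The gripper opens to 85 mm and grips with 20 to 120 N. Pads are 22 mm wide; open, the fingers measure 114 mm over their backs; the gripper's body (76 mm by 85 mm) begins 54 mm behind the grasp point. The pads swing forward as they close: fully open they stand 13 mm farther back than shut.
Start: joints at [1.237, 0.353, 1.633, -0, 1.155, -0.002], TCP at [203.589, 590.914, 231.281] pointing down, gripper open.
Joint ranges: [-2.63, 2.63], [-0.92, 2.1], [0.06, 2.66], [-1.3, 4.44], [0, 2.69], [-3.02, 3.02]. Speed limits (rad/s): [2.22, 2.22, 2.79, 3.14, 3.14, 3.14].

## Interface

Orientations are given as [roll, pitch, yaw] about the fixed x, y, z axes, in that order (R = Rz(yaw) Ry(pitch) Rx(roll)).
In Python, from rig import r gives the robot as it stands.
- The arm moves only by the tool arm_command, never from a script. Its argument "targets" is a list of rows, each a list of 6 numbers: the shift along the tool's x, y, z in m, then the turn, a rotation vector about the tool's x, y, z in rad. A call has 1 to 20 rows; each row shifts and turns the commanded pose from where the row before left it, along the tool's axes as they then stand; what a row does not reach is not made up. A row lasts 1/12 s, in which the tool goes at most 41.7 mm and 7.16 degrees, less where a joint would pass 70% of its speed; a pose out of reach is approached as far as the arm can. A call is refused whole if a number of a shift passes 0.0417 or a number of a turn 0.125, either way. A call with a gripper value outside its range is refused whole. "fingers" is the finger opening in m, from 0 to 0.0854, set as the call begins (left out, the last holds). The fingers move at their own pace and stop on an object; "squeeze" is the grip in N (left out, the last holds). Time passes only in rows, so rows that do not move let the fingers close. It gives the time, the measured TCP pose, the force and the opening at its end, in the units of the state.
- r.sense(): the state, without advancing time (a new reading comes with each control period).
- r.grab_frame(name): name is "scene" or "top" or "wrist"; returns a dict with "image" (384x512x3 uint8, blue, green, red), "fx", "fy", "cx", "cy" (pixels), "k1" (the pictures are not rectified: a ray, as slopes to the right and down, at radius r is drawn at 1 + k1 r^2 times it, then the intrinsics apply), "xyz" and "orientation" of the camera in the world. Camera axes: x right, y down, z forward; pixel columns grow to the right and rows downward; lengths in mm; the calibration is good to about 2 mm. A picture is of the moment at which its call begins. There is no depth.
- r.sign_off(): hands the job in, once; it reports no verdict.
The state is a dict: "clock": time; "qpos": joint angles; "qvel": joint speeds; "joint_efforts": joint torques, N m; "eef_pos": TCP position; "tcp_rot": TCP orientation; "contact_force": force on the tool from outside, world axes, zero at the start; "wrist_torque": the same for the moment, N m; "opening": opening from 0.0 (shut) to 1.0 (fully open).
Only numpy, scipy, OpenCV 4.12 (cv2) and the standard library are available. Lean on these libraries where they do the work, as an engineer would, in place of code of your own. Each camera call takes 0.05 s, during which the arm holds its last target.

## Working session

There is one attempt and no reset: what is moved stays moved. The work goes in short steps, Python scripts to look and compute and a tool call to move; the robot and the scene stay as the last step left them, time stands still between calls to the robot, and variables do not carry over. Pictures are saved under pics/ and viewed, and the job is handed in when it is done.

Besides the shell and the picture viewer there is one more tool, called after ">>>" by a JSON object that holds its "api" and its "payload". arm_command: Moves the arm, as the interface text tells. Its arguments: {"type":"object","properties":{"targets":{"type":"array"},"fingers":{"type":"number"},"squeeze":{"type":"number"}},"required":["targets"]}

```bash
ls; mkdir -p pics
python3 - <<'E'
from rig import r
import cv2
print(r.sense())
for n in ("scene","top","wrist"):
    f=r.grab_frame(n); cv2.imwrite(f"pics/{n}0.png",f["image"])
    print(n,{k:v for k,v in f.items() if k!="image"})
E
```

```text
pics
{'clock': 0.0, 'qpos': array([ 1.23661021e+00,  3.53639888e-01,  1.63412684e+00, -7.91979128e-06,
        1.15522714e+00, -2.36587796e-03]), 'qvel': array([1.89200333e-04, 5.24046103e-04, 3.01507405e-05, 9.49734400e-04,
       1.44856064e-03, 2.54900126e-04]), 'joint_efforts': array([-1.92714306e-04, -6.05230808e+01, -3.42068911e+01, -2.42748019e-04,
        9.38367069e-03, -1.91858408e-05]), 'eef_pos': array([203.42735673, 590.45894365, 230.56997247]), 'tcp_rot': array([3.14158873e+00, 1.40122760e-03, 1.23897929e+00]), 'contact_force': array([ 0.12409167, -0.26012821, -0.2936242 ]), 'wrist_torque': array([ 0.00328352, -0.00567673, -0.01572015]), 'opening': 1.0003335383470386}
scene {'fx': 429.1367468918535, 'fy': 429.1367468918535, 'cx': 253.40754800956583, 'cy': 197.84476179278687, 'k1': -0.08804962806635015, 'xyz': array([1044.36912873,  247.66887247,  897.96339809]), 'orientation': array([-2.41238134, -0.00413801,  2.04467647])}
top {'fx': 403.3687979302863, 'fy': 403.3687979302863, 'cx': 255.68619840946374, 'cy': 199.58338347096748, 'k1': 0.04490502115013807, 'xyz': array([325.76639582, -53.69600575, 921.66720786]), 'orientation': array([-3.02235389, -0.02363882, -1.54640124])}
wrist {'fx': 275.27988522818384, 'fy': 275.27988522818384, 'cx': 256.66341648646215, 'cy': 192.51310080589428, 'k1': -0.0218610911323126, 'xyz': array([127.97724776, 616.22620684, 373.01078222]), 'orientation': array([2.82251194e+00, 1.63272654e-03, 1.23967659e+00])}
```

View pics/scene0.png

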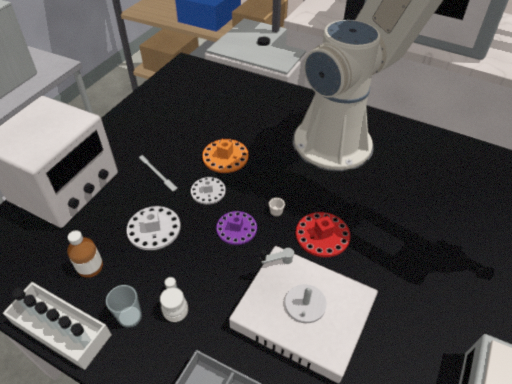

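View pics/top0.png

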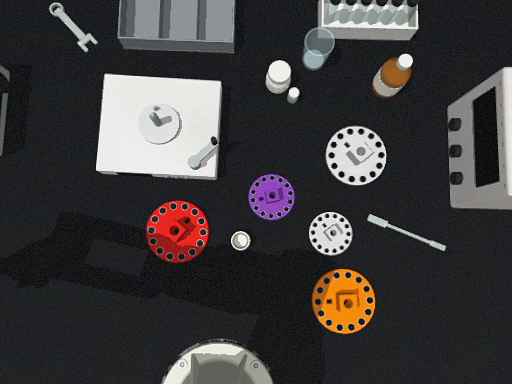

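View pics/wrist0.png

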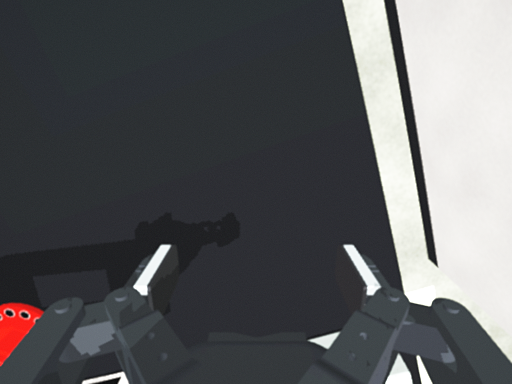

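```bash
cat > h.py <<'E'
import numpy as np, cv2
from scipy.spatial.transform import Rotation as R
def cam(f):
    K=np.array([[f["fx"],0,f["cx"]],[0,f["fy"],f["cy"]],[0,0,1.]])
    return K,np.array([f["k1"],0,0,0.]),R.from_euler('xyz',f["orientation"]).as_matrix(),np.array(f["xyz"])
def proj(f,P):
    K,d,M,c=cam(f); P=(np.atleast_2d(P)-c)@M
    return cv2.projectPoints(P.reshape(-1,1,3),np.zeros(3),np.zeros(3),K,d)[0].reshape(-1,2)
def ray(f,uv,z):
    K,d,M,c=cam(f)
    n=cv2.undistortPoints(np.array(uv,float).reshape(-1,1,2),K,d).reshape(-1,2)
    D=np.c_[n,np.ones(len(n))]@M.T
    return c+D*((z-c[2])/D[:,2])[:,None]
def crop(f,u0,v0,u1,v1,s,name):
    im=cv2.resize(f["image"][v0:v1,u0:u1],None,fx=s,fy=s,interpolation=cv2.INTER_CUBIC); cv2.imwrite(name,im)
E
python3 - <<'E'
import cv2,pickle
from rig import r
from h import *
fs={n:r.grab_frame(n) for n in("scene","top")}
pickle.dump(fs,open("f0.pkl","wb"))
crop(fs["top"],310,115,400,195,8,"pics/c_top.png")
crop(fs["top"],90,65,230,185,5,"pics/s_top.png")
crop(fs["scene"],215,240,385,375,4,"pics/s_sc.png")
crop(fs["scene"],115,165,240,255,6,"pics/c_sc.png")
E
```

```text
(no output)
```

View pics/c_top.png

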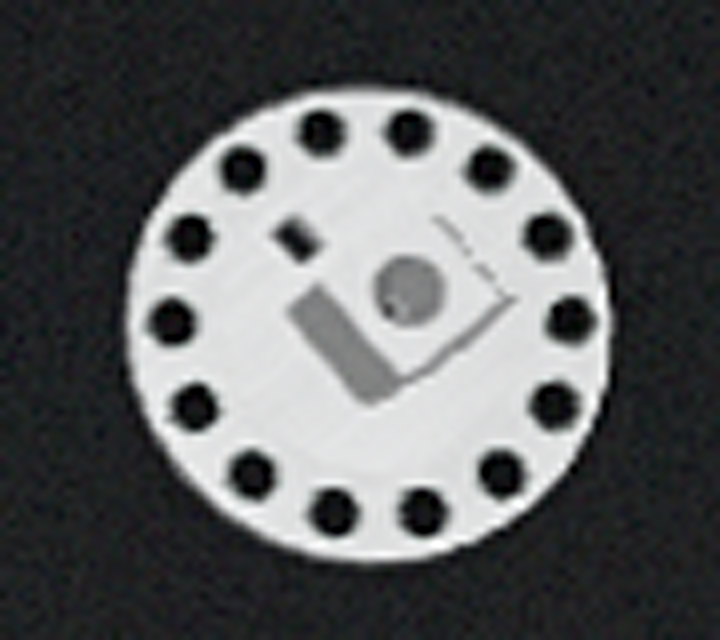

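View pics/s_top.png

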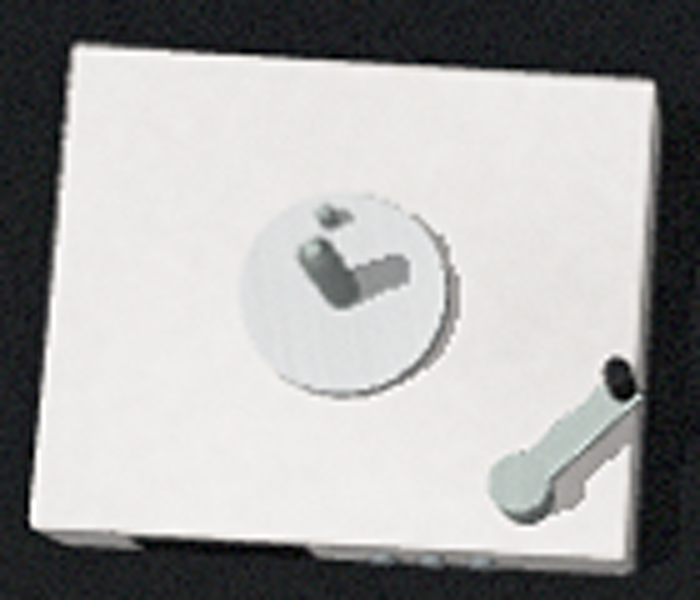

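View pics/s_sc.png

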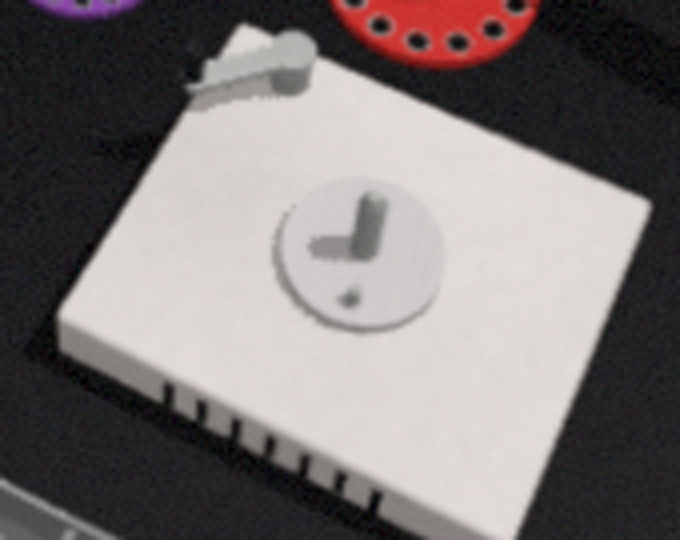

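View pics/c_sc.png

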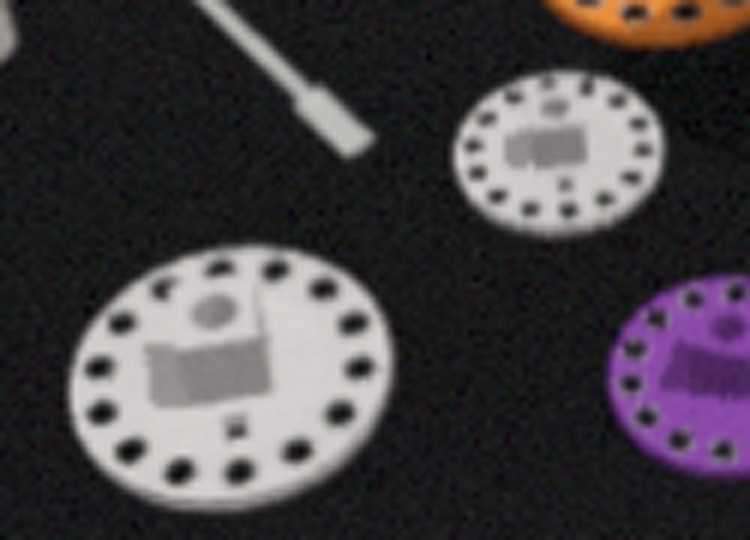

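Run:
```python
import pickle
from h import *
from scipy.optimize import least_squares
fs=pickle.load(open("f0.pkl","rb"))
def un(p,u0,v0,s): p=np.array(p,float); return (p+.5)/s-.5+[u0,v0]
T=lambda *p: un(p,90,65,5); S=lambda *p: un(p,215,240,4)
ct=lambda *p: un(p,310,115,8); cs=lambda *p: un(p,115,165,6)
# carousel
masks={}
def discpix(n,x0,y0,x1,y1):
    im=fs[n]["image"]; g=cv2.cvtColor(im,cv2.COLOR_BGR2GRAY); m=np.zeros_like(g); m[y0:y1,x0:x1]=(g[y0:y1,x0:x1]>110)*255
    c=max(cv2.findContours(m,cv2.RETR_EXTERNAL,cv2.CHAIN_APPROX_NONE)[0],key=cv2.contourArea)
    return cv2.fitEllipse(c)
for n,b in(("top",(315,118,398,192)),("scene",(118,200,190,252))):
    e=discpix(n,*b); print(n,"ellipse",e, "ctr z7",ray(fs[n],[e[0]],7)[0])
pt={"top":ct((408,291),(298,240)),"scene":cs((214,311),(236,428))}
for n in pt:
    b=ray(fs[n],[pt[n][0]],50)[0]; s=ray(fs[n],[pt[n][1]],10)[0]; d=s-b
    print(n,"bore",b[:2],"slot",s[:2],"dist",np.hypot(*d[:2]),"yaw",np.arctan2(d[1],d[0]))
# sampler corners
tc=T((75,45),(655,80),(632,555),(30,527)); A=ray(fs["top"],tc,50)[:,:2]
print("top corners",A.round(1).tolist(),"lens",[np.hypot(*(A[i]-A[i-1])).round(1) for i in range(4)],"ctr",A.mean(0))
sc=S((245,25),(650,205),(515,540),(60,315)); B=ray(fs["scene"],sc,50)[:,:2]
print("scene corners",B.round(1).tolist(),[np.hypot(*(B[i]-B[i-1])).round(1) for i in range(4)],"ctr",B.mean(0))
for n,sp,seat,pin in(("top",T((310,240)),T((345,294)),T((324,209))),("scene",S((375,196)),S((360,252)),S((352,288)))):
    f=fs[n];print(n,"tip",ray(f,sp,118)[0][:2],"seat",ray(f,seat,60)[0][:2],"pin",ray(f,pin,74)[0][:2])
print("latch pivot",ray(fs["top"],T((522,482)),81)[0],"stud",ray(fs["top"],T((618,372)),110)[0])
```

```text
top ellipse ((355.57208251953125, 155.12042236328125), (58.3548583984375, 60.10573959350586), 110.34931945800781) ctr z7 [ 546.10180094 -301.93664735    7.        ]
scene ellipse ((153.0614013671875, 227.4921112060547), (41.9803466796875, 53.547054290771484), 74.29605865478516) ctr z7 [ 548.85667401 -299.1643308     7.        ]
top bore [ 545.49471974 -301.34609799] slot [ 569.80132765 -280.84854594] dist 31.795610204072194 yaw 0.700586427102028
scene bore [ 546.78201798 -300.48505165] slot [ 572.00967234 -279.05339682] dist 33.10212037623605 yaw 0.7042212713498769
top corners [[702.8, 270.0], [697.2, 13.5], [481.1, 16.3], [485.6, 275.6]] lens [np.float64(217.2), np.float64(256.6), np.float64(216.1), np.float64(259.3)] ctr [591.6790398  143.84485547]
scene corners [[482.0, 24.1], [490.1, 279.5], [702.1, 275.0], [698.3, 17.2]] [np.float64(216.4), np.float64(255.6), np.float64(212.0), np.float64(257.8)] ctr [593.12258897 148.93061588]
top tip [595.14438016 146.02284157] seat [590.93470433 144.14600502] pin [623.83903185 151.68987408]
scene tip [593.93657708 147.58047169] seat [596.03477211 146.11015651] pin [624.81164756 152.23143703]
latch pivot [505.50498438  61.22877448  81.        ] stud [546.50551713  19.89244014 110.        ]
```

```bash
cat >> h.py <<'E'
def plan(cur,rot,goal,yaw=None):
    M=R.from_euler('xyz',rot).as_matrix(); d=M.T@(np.array(goal,float)-cur)
    s=f"tool shift mm {d.round(1)} norm {np.linalg.norm(d):.1f} tilt {np.arccos(-M[2,2]):.4f}"
    if yaw is not None: s+=f" turn z {-(yaw-np.arctan2(M[1,0],M[0,0])):.4f}"
    print(s)
E
python3 -c "
from h import *
plan([203.6,590.9,231.3],[np.pi,0,1.237],[546.5,-301,160],0.70)"
```

```text
tool shift mm [-730.3  616.2   71.3] norm 958.2 tilt 0.0000 turn z 0.5370
```

>>> {"api": "arm_command", "payload": {"targets": [[-0.0281, 0.0237, 0, 0, 0, 0], [-0.0281, 0.0237, 0, 0, 0, 0], [-0.0281, 0.0237, 0, 0, 0, 0], [-0.0281, 0.0237, 0, 0, 0, 0], [-0.0281, 0.0237, 0, 0, 0, 0], [-0.0281, 0.0237, 0, 0, 0, 0], [-0.0281, 0.0237, 0, 0, 0, 0], [-0.0281, 0.0237, 0, 0, 0, 0], [-0.0281, 0.0237, 0, 0, 0, 0], [-0.0281, 0.0237, 0, 0, 0, 0], [-0.0281, 0.0237, 0, 0, 0, 0], [-0.0281, 0.0237, 0, 0, 0, 0], [-0.0281, 0.0237, 0, 0, 0, 0], [-0.0281, 0.0237, 0, 0, 0, 0], [-0.0281, 0.0237, 0, 0, 0, 0], [-0.0281, 0.0237, 0, 0, 0, 0], [-0.0281, 0.0237, 0, 0, 0, 0], [-0.0281, 0.0237, 0, 0, 0, 0], [-0.0281, 0.0237, 0, 0, 0, 0], [-0.0281, 0.0237, 0, 0, 0, 0]], "fingers": 0.0854}}

```text
clock: 1.92
eef_pos: [468.9, -96.8, 231.4]
tcp_rot: [3.141, -0.0, 1.239]
contact_force: [0.9, -0.1, -0.2]
opening: 1.001
```

>>> {"api": "arm_command", "payload": {"targets": [[-0.0281, 0.0237, 0.012, 0, 0, 0], [-0.0281, 0.0237, 0.012, 0, 0, 0], [-0.0281, 0.0237, 0.012, 0, 0, 0], [-0.0281, 0.0237, 0.012, 0, 0, 0], [-0.0281, 0.0237, 0.012, 0, 0, 0], [-0.0281, 0.0237, 0.012, 0, 0, 0], [0, 0, 0, 0, 0, 0.1074], [0, 0, 0, 0, 0, 0.1074], [0, 0, 0, 0, 0, 0.1074], [0, 0, 0, 0, 0, 0.1074], [0, 0, 0, 0, 0, 0.1074], [0, 0, 0, 0, 0, 0], [0, 0, 0, 0, 0, 0]]}}

```text
clock: 3.0
eef_pos: [548.2, -300.5, 159.2]
tcp_rot: [-3.141, 0.0, 0.705]
contact_force: [1.0, 0.3, -0.2]
opening: 1.0
```

Run:
```python
from rig import r
from h import *
import pickle
f=r.grab_frame("wrist"); pickle.dump(f,open("w1.pkl","wb")); cv2.imwrite("pics/w1.png",f["image"])
s=r.sense(); print(s["clock"],s["eef_pos"],s["tcp_rot"],s["qpos"],f["xyz"],f["orientation"])
print(proj(f,[[546.5,-301,50],[571,-280.4,10]]))
plan(s["eef_pos"],s["tcp_rot"],[546.5,-301,150],.702)
```

```text
3.05 [ 548.16524812 -300.52806955  159.22287729] [-3.14149911e+00  4.17808587e-05  7.05771919e-01] [-5.03889851e-01  4.26732698e-01  1.69661107e+00 -7.08639733e-06
  1.01835116e+00 -1.20965805e+00] [ 496.64170647 -239.80938511  301.58192017] [2.82237178e+00 7.76430675e-04 7.05975564e-01]
[[255.03183987 188.30671738]
 [284.46723674 177.5827199 ]]
tool shift mm [-1.6 -0.7  9.2] norm 9.4 tilt 0.0001 turn z 0.0038
```

View pics/w1.png

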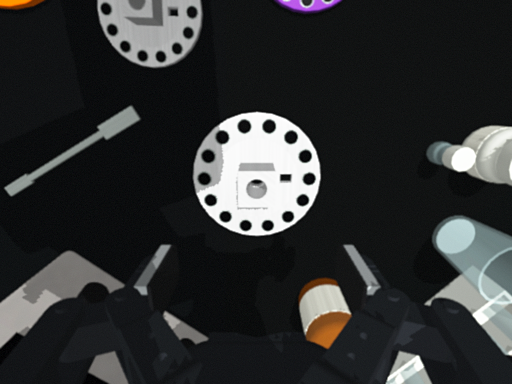

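Run:
```python
import pickle
from h import *
fs=pickle.load(open("f0.pkl","rb"));w=pickle.load(open("w1.pkl","rb"))
print(ray(fs["scene"],[(91,270)],0),ray(fs["top"],[(383,85)],0))
for z in(60,100,120,140):print(z,ray(fs["scene"],[(74,238)],z)[0],ray(fs["top"],[(404,61)],z)[0])
print(ray(w,[(256.5,188)],50),ray(w,[(286,177.5)],10))
```

```text
[[ 725.56026055 -362.21826018    0.        ]] [[ 719.77106027 -369.30252562    0.        ]]
60 [ 695.87371015 -420.9667532    60.        ] [ 750.93970209 -395.95370329   60.        ]
100 [ 712.50906293 -389.04957748  100.        ] [ 731.20246236 -380.06554162  100.        ]
120 [ 720.82673932 -373.09098961  120.        ] [ 721.33384249 -372.12146079  120.        ]
140 [ 729.14441571 -357.13240175  140.        ] [ 711.46522263 -364.17737995  140.        ]
[[ 547.3701838  -299.85331161   50.        ]] [[ 572.21530598 -279.2395674    10.        ]]
```

>>> {"api": "arm_command", "payload": {"targets": [[-0.001, -0.001, 0.025, 0, 0, 0], [0, 0, 0.03, 0, 0, 0], [0, 0, 0.03, 0, 0, 0], [0, 0, 0.025, 0, 0, 0], [0, 0, 0.015, 0, 0, 0], [0, 0, 0.01, 0, 0, 0], [0, 0, 0.005, 0, 0, 0], [0, 0, 0, 0, 0, 0]]}}

```text
clock: 3.72
eef_pos: [546.5, -300.3, 18.7]
tcp_rot: [-3.141, 0.0, 0.703]
contact_force: [-0.2, -0.6, 0.6]
opening: 0.999
```

>>> {"api": "arm_command", "payload": {"targets": [[0, 0, 0, 0, 0, 0], [0, 0, 0, 0, 0, 0], [0, 0, 0, 0, 0, 0], [0, 0, 0, 0, 0, 0], [0, 0, 0, 0, 0, 0], [0, 0, 0, 0, 0, 0]], "fingers": 0.0, "squeeze": 35}}

```text
clock: 4.22
eef_pos: [547.5, -300.7, 20.3]
tcp_rot: [3.14, -0.001, 0.702]
contact_force: [-0.5, 1.2, 7.5]
opening: 0.418
```

>>> {"api": "arm_command", "payload": {"targets": [[0, 0, 0, 0, 0, 0], [0, 0, 0, 0, 0, 0], [0, 0, -0.005, 0, 0, 0], [0, 0, -0.015, 0, 0, 0], [0, 0, -0.03, 0, 0, 0], [0, 0, -0.035, 0, 0, 0], [0, 0, -0.035, 0, 0, 0], [0, 0, -0.02, 0, 0, 0], [0, 0, 0, 0, 0, 0], [0, 0, 0, 0, 0, 0]]}}

```text
clock: 5.05
eef_pos: [547.0, -300.6, 160.1]
tcp_rot: [3.14, -0.001, 0.702]
contact_force: [-1.0, -0.3, -5.1]
opening: 0.417
```

Run:
```python
from rig import r
from h import *
import pickle
s=r.sense(); print(s)
f=r.grab_frame("wrist"); pickle.dump(f,open("w2.pkl","wb")); cv2.imwrite("pics/w2.png",f["image"])
plan(s["eef_pos"],s["tcp_rot"],[593.5,146,160],0.18)
```

```text
{'clock': 5.05, 'qpos': array([-5.04858571e-01,  4.23429774e-01,  1.69975338e+00, -4.20180870e-05,
        1.01664430e+00, -1.20685953e+00]), 'qvel': array([ 0.00039586,  0.04308046,  0.03528133, -0.00010654, -0.00820994,
        0.00046696]), 'joint_efforts': array([ 3.20487699e-03, -6.79455185e+01, -3.47130382e+01, -1.22706402e-03,
        7.98514788e-02, -5.08290614e-04]), 'eef_pos': array([ 546.97640477, -300.57461461,  160.05987263]), 'tcp_rot': array([ 3.13993034e+00, -5.94904870e-04,  7.02023533e-01]), 'contact_force': array([-0.96440473, -0.3069233 , -5.08232416]), 'wrist_torque': array([-0.00855078, -0.03580592, -0.00601308]), 'opening': 0.4167105904528417}
tool shift mm [ 3.239e+02 -3.109e+02 -3.000e-01] norm 449.0 tilt 0.0018 turn z 0.5220
```

View pics/w2.png

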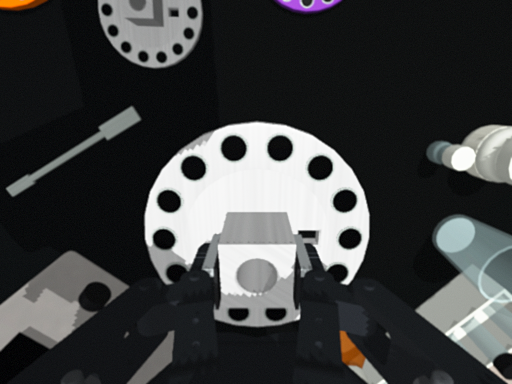

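Run:
```python
from h import *
import pickle
w=pickle.load(open("w2.pkl","rb"));crop(w,200,200,330,330,5,"pics/w2c.png")
tcp=np.array([546.98,-300.57]);M=R.from_euler('xyz',[np.pi,0,.702]).as_matrix()
for uv,z in(((257,275),190),((308.5,237),150)):
    p=ray(w,[uv],z)[0]; print(p,(M.T@np.r_[p[:2]-tcp,0]).round(2))
fs=pickle.load(open("f0.pkl","rb"))
# jar/beaker heights
for z in(0,60,80,100): print(z,ray(fs["scene"],[(171,284),(123,291)],z)[:,:2].round(),ray(fs["top"],[(281,69),(319,42)],z)[:,:2].round())
```

```text
[ 546.59269031 -299.71473118  190.        ] [ 0.26 -0.9  -0.  ]
[ 571.2819225  -279.62295138  150.        ] [32.08 -0.3  -0.  ]
0 [[ 665. -164.]
 [ 735. -255.]] [[ 752. -126.]
 [ 822. -216.]]
60 [[ 690. -137.]
 [ 755. -221.]] [[ 724. -121.]
 [ 790. -205.]]
80 [[ 699. -127.]
 [ 762. -210.]] [[ 715. -119.]
 [ 779. -202.]]
100 [[ 707. -118.]
 [ 769. -199.]] [[ 706. -118.]
 [ 769. -198.]]
```

View pics/w2c.png

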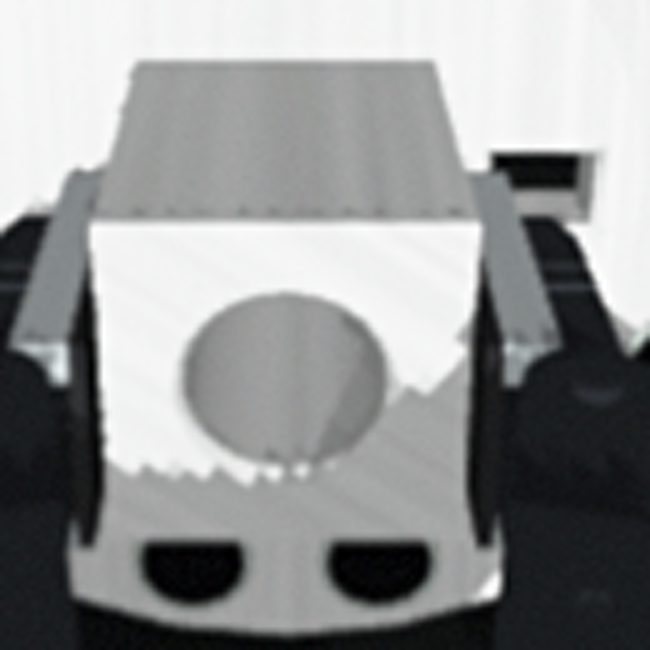

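```bash
python3 -c "
from h import *
plan([547,-300.6,160],[np.pi,0,.18],[616.5,18,160],0.18)"
```

```text
tool shift mm [ 125.4 -301.    -0. ] norm 326.1 tilt 0.0000 turn z -0.0000
```

>>> {"api": "arm_command", "payload": {"targets": [[0, 0, 0, 0, 0, 0.1044], [0, 0, 0, 0, 0, 0.1044], [0, 0, 0, 0, 0, 0.1044], [0, 0, 0, 0, 0, 0.1044], [0, 0, 0, 0, 0, 0.1044], [0.0125, -0.0301, 0, 0, 0, 0], [0.0125, -0.0301, 0, 0, 0, 0], [0.0125, -0.0301, 0, 0, 0, 0], [0.0125, -0.0301, 0, 0, 0, 0], [0.0125, -0.0301, 0, 0, 0, 0], [0.0125, -0.0301, 0, 0, 0, 0], [0.0125, -0.0301, 0, 0, 0, 0], [0.0125, -0.0301, 0, 0, 0, 0], [0.0125, -0.0301, 0, 0, 0, 0], [0.0125, -0.0301, 0, 0, 0, 0], [0, 0, 0, 0, 0, 0], [0, 0, 0, 0, 0, 0], [0, 0, 0, 0, 0, 0]]}}

```text
clock: 6.6
eef_pos: [614.5, 17.9, 157.2]
tcp_rot: [-3.141, 0.004, 0.181]
contact_force: [-0.2, -1.0, -3.2]
opening: 0.415
```

Run:
```python
from rig import r
from h import *
import pickle
f=r.grab_frame("wrist"); pickle.dump((f,r.sense()),open("w3.pkl","wb")); cv2.imwrite("pics/w3.png",f["image"])
print(proj(f,[[593.5,146,60],[593.5,146,118],[624,151.5,74]]))
u,v=proj(f,[593.5,146,80])[0].astype(int); print(u,v)
crop(f,u-60,max(v-60,0),u+60,v+50,6,"pics/w3c.png")
print(r.sense()["eef_pos"],r.sense()["tcp_rot"])
```

```text
[[259.59748073  34.29238543]
 [260.16771388  10.91946681]
 [302.34120608  30.02893658]]
259 27
[614.69639686  17.41320639 157.65701533] [-3.14150655e+00  2.95912984e-03  1.79950877e-01]
```

View pics/w3.png

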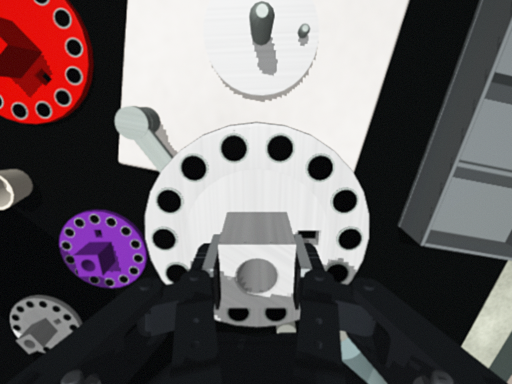

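View pics/w3c.png

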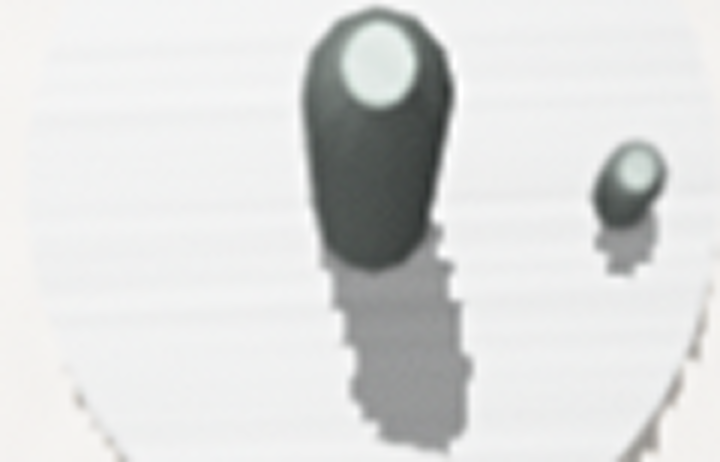

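Run:
```python
from h import *
import pickle
f,s=pickle.load(open("w3.pkl","rb"))
M=R.from_euler('xyz',s["tcp_rot"]).as_matrix(); tcp=s["eef_pos"]
sp=ray(f,[((380.5)/6-.5+199,65.5/6-.5)],118)[0]; pin=ray(f,[((637.5)/6-.5+199,165.5/6-.5)],74)[0]
print(sp,pin,np.hypot(*(pin-sp)[:2]),"pin ang",np.arctan2(pin[1]-sp[1],pin[0]-sp[0]))
# tool axes with horizontal projections
bore=ray(f,[(257,275)],tcp[2]-20.3+50)[0]; slot=ray(f,[(308.5,237)],tcp[2]-20.3+10)[0]
print("bore",bore,"slot",slot,np.hypot(*(slot-bore)[:2]),"ang",np.arctan2(slot[1]-bore[1],slot[0]-bore[0]))
print("shift world",(sp-bore)[:2],"tool",(M.T@np.r_[(sp-bore)[:2],0]))
print(M[:,2])
```

```text
[594.44196798 146.43078534 118.        ] [625.28327119 153.68228383  74.        ] 31.682332843030782 pin ang 0.23092848198861968
bore [615.19969286  19.26454594 187.35701533] slot [646.36305229  24.45376515 147.35701533] 31.592451105869618 ang 0.1650027428357078
shift world [-20.75772488 127.1662394 ] tool [ 2.33782225e+00 -1.28828064e+02  4.17412635e-03]
[-2.92675323e-03 -4.44918497e-04 -9.99995618e-01]
```

>>> {"api": "arm_command", "payload": {"targets": [[0.0023, -0.0128, 0, 0, 0, 0], [0, -0.025, 0, 0, 0, 0], [0, -0.03, 0, 0, 0, 0], [0, -0.03, 0, 0, 0, 0], [0, -0.02, 0, 0, 0, 0], [0, -0.011, 0, 0, 0, 0], [0, 0, 0, 0, 0, -0.05], [0, 0, 0, 0, 0, 0], [0, 0, 0, 0, 0, 0], [0, 0, 0, 0, 0, 0], [0, 0, 0, 0, 0, 0], [0, 0, 0, 0, 0, 0]]}}

```text
clock: 7.65
eef_pos: [595.2, 144.5, 159.3]
tcp_rot: [3.142, 0.0, 0.228]
contact_force: [0.5, -0.0, -2.9]
opening: 0.416
```

Run:
```python
from rig import r
from h import *
import pickle
fs={n:r.grab_frame(n) for n in("scene","top","wrist")}; s=r.sense(); pickle.dump((fs,s),open("f4.pkl","wb"))
print(s["clock"],s["eef_pos"],s["tcp_rot"],s["contact_force"],s["wrist_torque"])
crop(fs["scene"],240,200,380,330,5,"pics/sc4.png")
crop(fs["top"],90,60,230,180,5,"pics/top4.png")
```

```text
7.8 [595.13708304 144.87106499 159.26382856] [3.14156081e+00 4.05632569e-05 2.29245417e-01] [ 0.67353971  0.22849378 -4.04452174] [ 0.02835919 -0.0067785   0.03640009]
```

View pics/sc4.png

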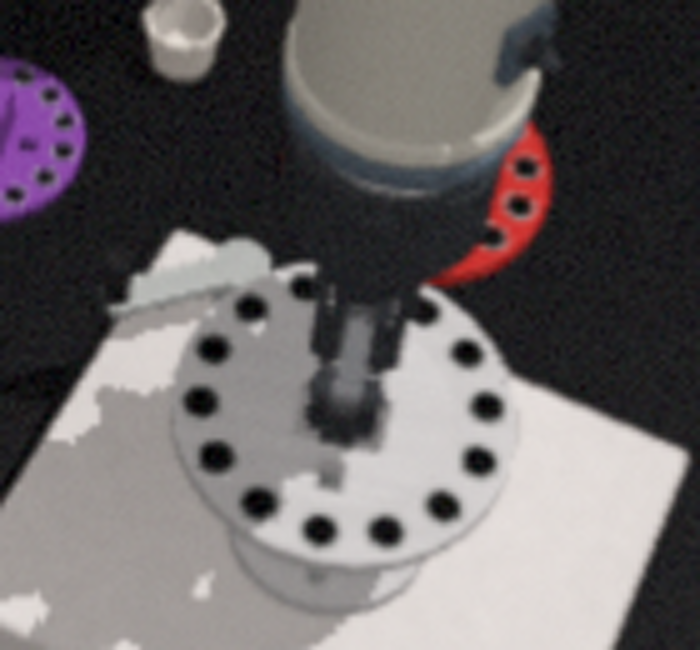

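View pics/top4.png

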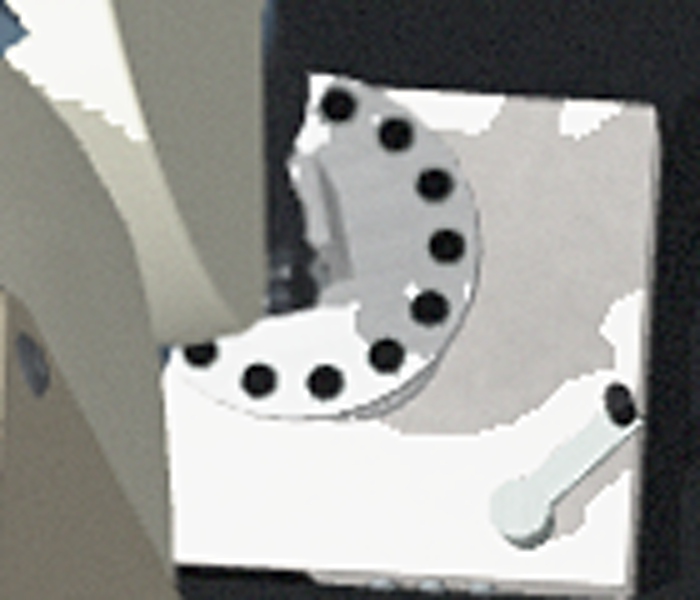

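>>> {"api": "arm_command", "payload": {"targets": [[0, 0, 0.008, 0, 0, 0], [0, 0, 0.008, 0, 0, 0], [0, 0, 0.003, 0, 0, 0], [0, 0, 0.002, 0, 0, 0], [0, 0, 0.002, 0, 0, 0], [0, 0, 0, 0, 0, 0], [0, 0, 0, 0, 0, 0]]}}

```text
clock: 8.38
eef_pos: [595.1, 145.2, 136.3]
tcp_rot: [3.142, 0.0, 0.23]
contact_force: [0.0, 0.0, -3.4]
opening: 0.415
```

>>> {"api": "arm_command", "payload": {"targets": [[0, 0, 0.001, 0, 0, 0], [0, 0, 0.001, 0, 0, 0], [0, 0, 0.001, 0, 0, 0], [0, 0, 0, 0, 0, 0]]}}

```text
clock: 8.72
eef_pos: [595.0, 145.2, 133.2]
tcp_rot: [-3.142, 0.0, 0.23]
contact_force: [1.1, -0.2, -3.4]
opening: 0.412
```

>>> {"api": "arm_command", "payload": {"targets": [[0, 0, 0.0015, 0, 0, 0], [0, 0, 0.0015, 0, 0, 0], [0, 0, 0.0015, 0, 0, 0], [0, 0, 0.0015, 0, 0, 0], [0, 0, 0.0015, 0, 0, 0], [0, 0, 0, 0, 0, 0]]}}

```text
clock: 9.22
eef_pos: [594.5, 146.0, 125.5]
tcp_rot: [-3.14, 0.001, 0.23]
contact_force: [-2.4, 4.7, -2.4]
opening: 0.416
```

>>> {"api": "arm_command", "payload": {"targets": [[0, 0, 0.002, 0, 0, 0], [0, 0, 0.002, 0, 0, 0], [0, 0, 0.002, 0, 0, 0], [0, 0, 0.002, 0, 0, 0], [0, 0, 0, 0, 0, 0]]}}

```text
clock: 9.63
eef_pos: [594.4, 146.2, 117.4]
tcp_rot: [-3.14, 0.001, 0.23]
contact_force: [-2.4, 5.9, -3.9]
opening: 0.415
```

>>> {"api": "arm_command", "payload": {"targets": [[-0.0005, -0.0013, 0, 0, 0, 0], [0, 0, 0.002, 0, 0, 0], [0, 0, 0.003, 0, 0, 0], [0, 0, 0.003, 0, 0, 0], [0, 0, 0, 0, 0, 0], [0, 0, 0, 0, 0, 0]]}}

```text
clock: 10.13
eef_pos: [594.1, 146.2, 109.3]
tcp_rot: [3.142, 0.001, 0.23]
contact_force: [-0.9, 1.6, -4.5]
opening: 0.418
```

>>> {"api": "arm_command", "payload": {"targets": [[0, -0.0003, 0.003, 0, 0, 0], [0, 0, 0.003, 0, 0, 0], [0, 0, 0.003, 0, 0, 0], [0, 0, 0.002, 0, 0, 0], [0, 0, 0, 0, 0, 0], [0, 0, 0, 0, 0, 0]]}}

```text
clock: 10.63
eef_pos: [594.2, 146.5, 98.6]
tcp_rot: [3.141, 0.0, 0.23]
contact_force: [0.7, 0.2, -3.3]
opening: 0.418
```

Run:
```python
from rig import r
from h import *
fs={n:r.grab_frame(n) for n in("scene","wrist")}
crop(fs["scene"],250,220,370,340,6,"pics/sc5.png")
crop(fs["wrist"],190,150,340,290,5,"pics/w5.png")
s=r.sense();print(s["eef_pos"],s["contact_force"])
```

```text
[594.32499265 146.62497252  98.83809348] [-2.91156865e-03 -1.99499048e-01 -4.04327273e+00]
```

View pics/w5.png

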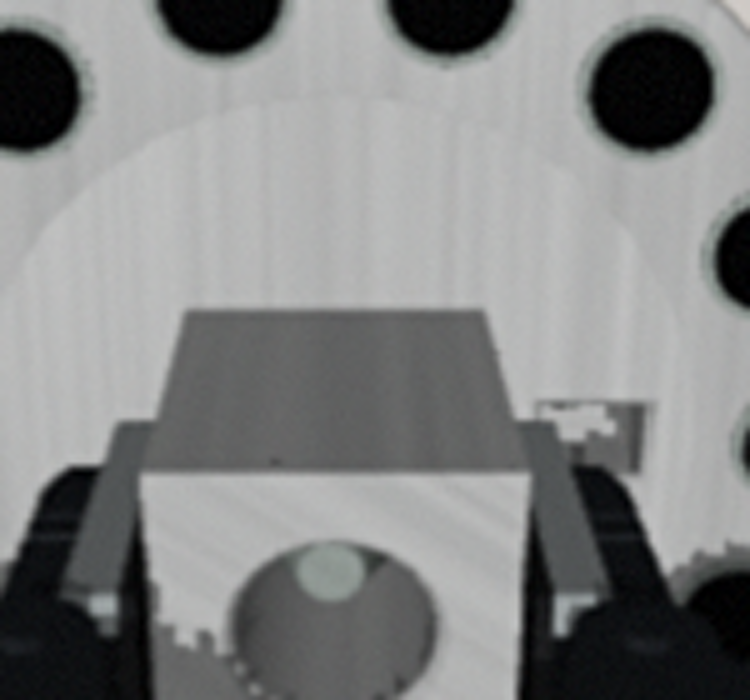

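View pics/sc5.png

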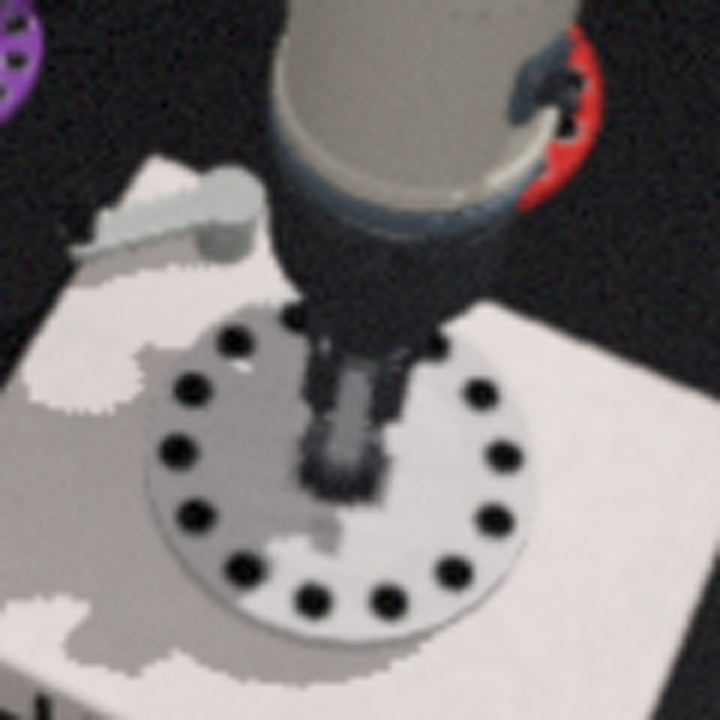

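>>> {"api": "arm_command", "payload": {"targets": [[0, 0, 0.0015, 0, 0, 0], [0, 0, 0.0015, 0, 0, 0], [0, 0, 0.001, 0, 0, 0], [0, 0, 0.001, 0, 0, 0], [0, 0, 0, 0, 0, 0]]}}

```text
clock: 11.15
eef_pos: [594.1, 146.6, 93.5]
tcp_rot: [3.142, 0.0, 0.23]
contact_force: [-0.3, -0.8, -4.2]
opening: 0.42
```

>>> {"api": "arm_command", "payload": {"targets": [[0, 0, 0.001, 0, 0, 0], [0, 0, 0.001, 0, 0, 0], [0, 0, 0, 0, 0, 0]]}}

```text
clock: 11.4
eef_pos: [594.1, 146.6, 91.6]
tcp_rot: [3.142, 0.0, 0.23]
contact_force: [-1.4, 0.3, -3.3]
opening: 0.412
```

>>> {"api": "arm_command", "payload": {"targets": [[0, 0, 0.001, 0, 0, 0], [0, 0, 0.001, 0, 0, 0], [0, 0, 0, 0, 0, 0]]}}

```text
clock: 11.65
eef_pos: [594.1, 146.6, 89.6]
tcp_rot: [3.142, 0.0, 0.23]
contact_force: [-0.8, -0.0, -3.9]
opening: 0.416
```

>>> {"api": "arm_command", "payload": {"targets": [[0, 0, 0.001, 0, 0, 0], [0, 0, 0.001, 0, 0, 0], [0, 0, 0, 0, 0, 0]]}}

```text
clock: 11.9
eef_pos: [594.1, 146.6, 87.5]
tcp_rot: [3.142, 0.0, 0.23]
contact_force: [0.2, 0.5, -4.1]
opening: 0.418
```

Foot is about 67 mm above the bench with no vertical load, so the pin is well into the slot. I'll continue gently.

>>> {"api": "arm_command", "payload": {"targets": [[0, 0, 0.001, 0, 0, 0], [0, 0, 0.001, 0, 0, 0], [0, 0, 0.001, 0, 0, 0], [0, 0, 0.001, 0, 0, 0], [0, 0, 0, 0, 0, 0]]}}

```text
clock: 12.32
eef_pos: [594.1, 146.6, 83.5]
tcp_rot: [3.142, 0.0, 0.23]
contact_force: [-0.2, -0.9, -4.0]
opening: 0.414
```

>>> {"api": "arm_command", "payload": {"targets": [[0, 0, 0.001, 0, 0, 0], [0, 0, 0.001, 0, 0, 0], [0, 0, 0, 0, 0, 0]]}}

```text
clock: 12.57
eef_pos: [594.1, 146.6, 81.5]
tcp_rot: [3.142, 0.0, 0.23]
contact_force: [-0.1, 0.4, -3.0]
opening: 0.415
```

>>> {"api": "arm_command", "payload": {"targets": [[0, 0, 0.0007, 0, 0, 0], [0, 0, 0.0007, 0, 0, 0], [0, 0, 0, 0, 0, 0]]}}

```text
clock: 12.82
eef_pos: [594.3, 146.7, 80.4]
tcp_rot: [-3.142, -0.0, 0.23]
contact_force: [0.1, -0.9, -2.4]
opening: 0.416
```

>>> {"api": "arm_command", "payload": {"targets": [[0, 0, 0.0005, 0, 0, 0], [0, 0, 0.0005, 0, 0, 0], [0, 0, 0, 0, 0, 0]]}}

```text
clock: 13.07
eef_pos: [594.3, 146.6, 80.3]
tcp_rot: [3.142, -0.0, 0.23]
contact_force: [-3.9, -1.7, 7.2]
opening: 0.415
```

>>> {"api": "arm_command", "payload": {"targets": [[0, 0, -0.0006, 0, 0, 0], [0, 0, 0, 0, 0, 0]]}}

```text
clock: 13.23
eef_pos: [594.4, 146.7, 80.3]
tcp_rot: [3.142, -0.0, 0.23]
contact_force: [-1.7, -0.7, 2.5]
opening: 0.416
```

>>> {"api": "arm_command", "payload": {"targets": [[0, 0, 0, 0, 0, 0], [0, 0, 0, 0, 0, 0], [0, 0, 0, 0, 0, 0], [0, 0, 0, 0, 0, 0], [0, 0, 0, 0, 0, 0]], "fingers": 0.07}}

```text
clock: 13.65
eef_pos: [594.3, 146.7, 80.0]
tcp_rot: [3.142, -0.0, 0.23]
contact_force: [-0.4, -0.5, 0.8]
opening: 0.818
```

Run:
```python
from rig import r
from h import *
fs={n:r.grab_frame(n) for n in("scene","wrist")}
crop(fs["scene"],250,220,370,340,6,"pics/sc6.png")
crop(fs["wrist"],190,150,340,290,5,"pics/w6.png")
s=r.sense();print(s["clock"],s["eef_pos"],s["contact_force"],s["opening"])
```

```text
13.75 [594.2692379  146.6557105   79.96548365] [-0.27128202 -0.18867322 -0.09042333] 0.8185297342458379
```

View pics/w6.png

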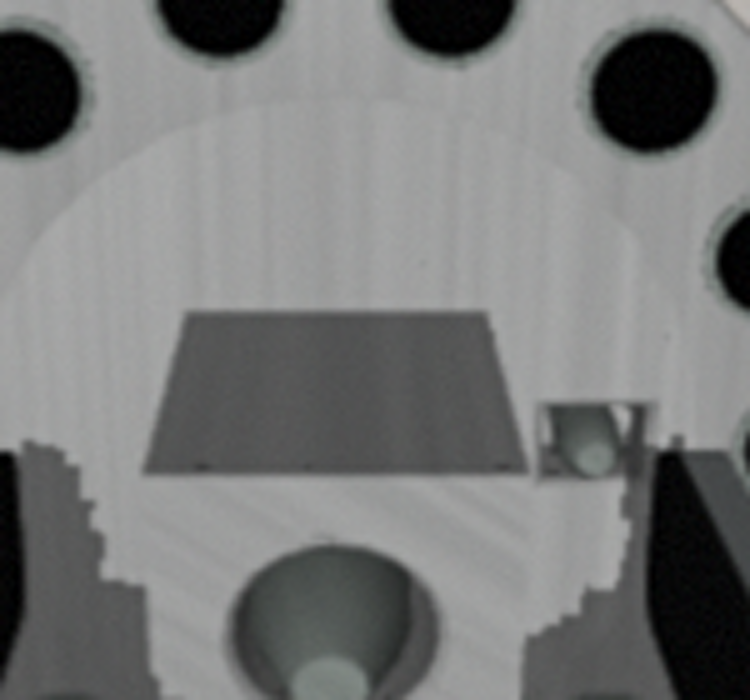

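View pics/sc6.png

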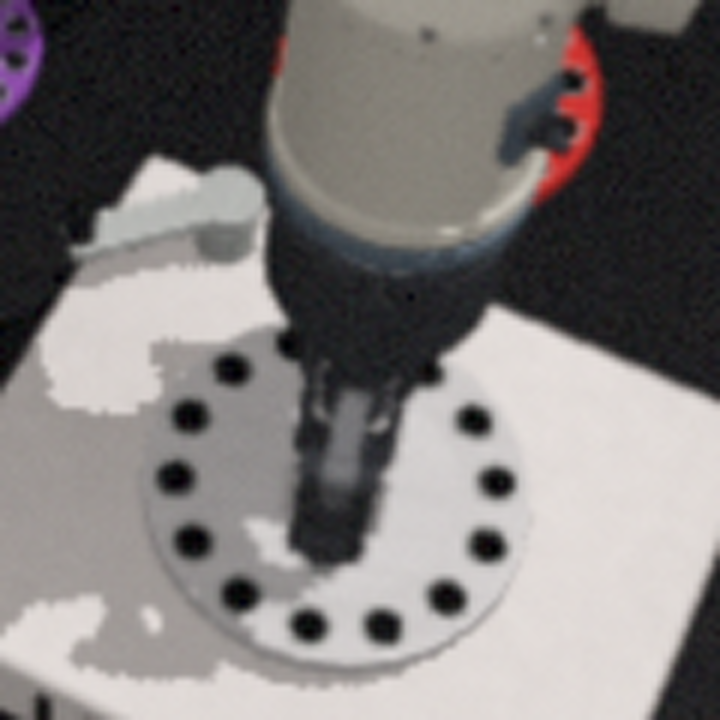

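>>> {"api": "arm_command", "payload": {"targets": [[0, 0, -0.005, 0, 0, 0], [0, 0, -0.015, 0, 0, 0], [0, 0, -0.03, 0, 0, 0], [0, 0, -0.03, 0, 0, 0], [0, 0, -0.01, 0, 0, 0], [0, 0, 0, 0, 0, -0.107], [0, 0, 0, 0, 0, -0.107], [0, 0, 0, 0, 0, -0.107], [0, 0, 0, 0, 0, -0.107], [0, 0, 0, 0, 0, -0.107], [0, 0, 0, 0, 0, 0]], "fingers": 0.07}}

```text
clock: 14.67
eef_pos: [594.1, 146.6, 170.0]
tcp_rot: [-3.142, 0.0, 0.77]
contact_force: [-0.3, -0.0, -0.2]
opening: 0.82
```

Run:
```python
from rig import r
from h import *
import pickle
f=r.grab_frame("wrist"); s=r.sense(); cv2.imwrite("pics/w7.png",f["image"]); pickle.dump((f,s),open("w7.pkl","wb"))
print(s["clock"],s["eef_pos"],s["tcp_rot"])
plan(s["eef_pos"],s["tcp_rot"],[549.2,20.1,150],.766)
```

```text
14.7167 [594.12638778 146.63628646 170.00487946] [-3.14156636e+00  6.97077560e-05  7.63266382e-01]
tool shift mm [-119.9   60.4   20. ] norm 135.8 tilt 0.0001 turn z -0.0027
```

View pics/w7.png

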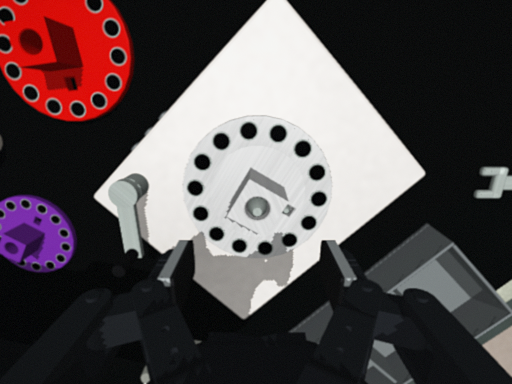

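>>> {"api": "arm_command", "payload": {"targets": [[-0.024, 0.0121, 0.002, 0, 0, 0], [-0.024, 0.0121, 0.002, 0, 0, 0], [-0.024, 0.0121, 0.002, 0, 0, 0], [-0.024, 0.0121, 0.002, 0, 0, 0], [-0.024, 0.0121, 0.002, 0, 0, 0], [0, 0, 0, 0, 0, 0], [0, 0, 0, 0, 0, 0], [0, 0, 0, 0, 0, 0]], "fingers": 0.045}}

```text
clock: 15.38
eef_pos: [550.0, 20.1, 160.2]
tcp_rot: [3.141, -0.001, 0.762]
contact_force: [1.2, -0.4, 0.2]
opening: 0.524
```

Run:
```python
from rig import r
from h import *
import pickle
fs={n:r.grab_frame(n) for n in("scene","wrist","top")}; s=r.sense(); cv2.imwrite("pics/w8.png",fs["wrist"]["image"])
crop(fs["scene"],230,220,360,320,6,"pics/sc8.png")
crop(fs["wrist"],180,130,340,260,5,"pics/w8c.png")
pickle.dump((fs,s),open("f8.pkl","wb"))
print(s["clock"],s["eef_pos"],s["tcp_rot"],s["opening"]); print(proj(fs["wrist"],[[549.2,20.1,110.5],[507.6,63.3,81]]))
```

```text
15.5333 [550.03510558  20.74596326 160.11064016] [ 3.14137314e+00 -4.71101609e-04  7.64982519e-01] 0.5328245360039964
[[255.41151031 212.39340717]
 [255.27971278 127.42433231]]
```

View pics/w8c.png

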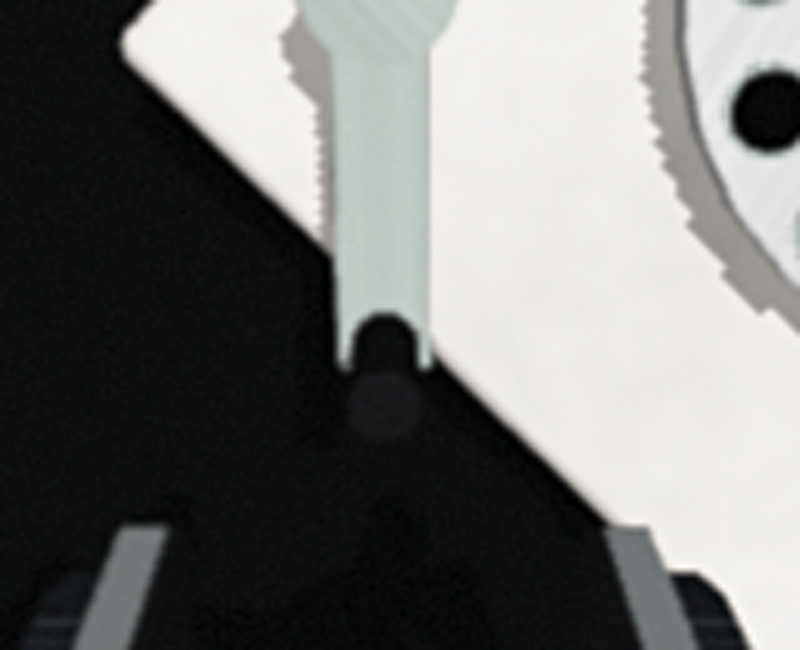

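View pics/sc8.png

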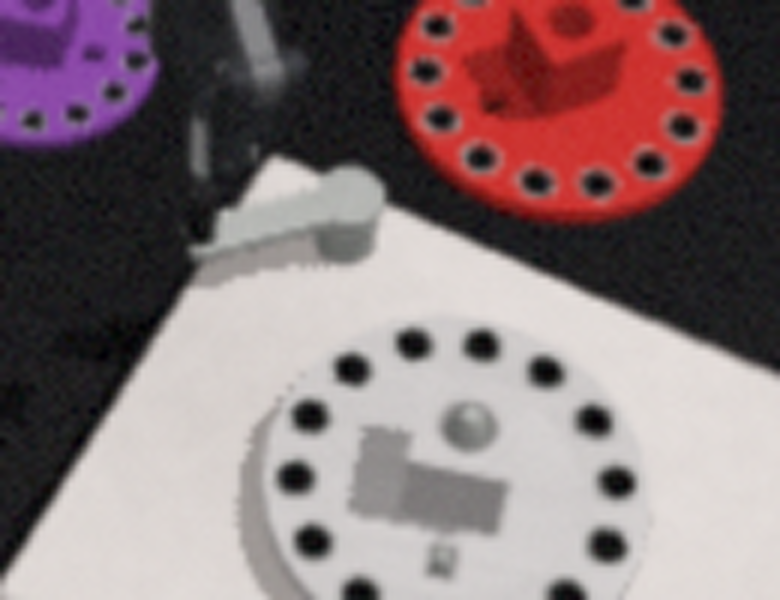

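>>> {"api": "arm_command", "payload": {"targets": [[0.0008, 0.0, 0.02, 0, 0, 0], [0, 0, 0.025, 0, 0, 0], [0, 0, 0.017, 0, 0, 0], [0, 0, 0.008, 0, 0, 0], [0, 0, 0.004, 0, 0, 0], [0, 0, 0, 0, 0, 0], [0, 0, 0, 0, 0, 0]]}}

```text
clock: 16.12
eef_pos: [550.7, 20.7, 86.6]
tcp_rot: [3.141, -0.001, 0.765]
contact_force: [0.1, 0.8, -0.6]
opening: 0.527
```

>>> {"api": "arm_command", "payload": {"targets": [[0, 0, 0, 0, 0, 0], [0, 0, 0, 0, 0, 0], [0, 0, 0, 0, 0, 0], [0, 0, 0, 0, 0, 0], [0, 0, 0, 0, 0, 0], [0, 0, 0, 0, 0, 0]], "fingers": 0.0, "squeeze": 20}}

```text
clock: 16.62
eef_pos: [550.7, 20.4, 86.7]
tcp_rot: [3.141, -0.001, 0.765]
contact_force: [-0.5, -1.2, 6.3]
opening: 0.13
```

>>> {"api": "arm_command", "payload": {"targets": [[0, 0, -0.001, 0, 0, 0], [0.0048, -0.0002, 0, 0, 0, -0.08], [0.0048, -0.0002, 0, 0, 0, -0.08], [0.0048, -0.0002, 0, 0, 0, -0.08], [0.0048, -0.0002, 0, 0, 0, -0.08], [0.0048, -0.0002, 0, 0, 0, -0.08], [0.0048, -0.0002, 0, 0, 0, -0.08], [0, 0, 0, 0, 0, 0]]}}

```text
clock: 17.28
eef_pos: [565.9, 45.2, 87.0]
tcp_rot: [3.141, -0.001, 1.249]
contact_force: [1.1, 1.0, -0.9]
opening: 0.128
```

>>> {"api": "arm_command", "payload": {"targets": [[0.0048, -0.0002, 0, 0, 0, -0.08], [0.0048, -0.0002, 0, 0, 0, -0.08], [0.0048, -0.0002, 0, 0, 0, -0.08], [0.0048, -0.0002, 0, 0, 0, -0.08], [0.0048, -0.0002, 0, 0, 0, -0.08], [0.0048, -0.0002, 0, 0, 0, -0.08], [0.0048, -0.0002, 0, 0, 0, -0.08], [0.0048, -0.0002, 0, 0, 0, -0.08], [0, 0, 0, 0, 0, 0]]}}

```text
clock: 18.03
eef_pos: [566.1, 83.4, 87.0]
tcp_rot: [3.14, -0.001, 1.887]
contact_force: [3.3, 3.2, -3.0]
opening: 0.132
```

>>> {"api": "arm_command", "payload": {"targets": [[0.0048, -0.0002, 0, 0, 0, -0.08], [0.0048, -0.0002, 0, 0, 0, -0.08], [0.0048, -0.0002, 0, 0, 0, -0.08], [0.0036, -0.0002, 0, 0, 0, -0.06], [0, 0, 0, 0, 0, 0], [0, 0, 0, 0, 0, 0]]}}

```text
clock: 18.53
eef_pos: [558.3, 99.1, 87.1]
tcp_rot: [3.139, 0.0, 2.182]
contact_force: [5.1, 4.8, -4.8]
opening: 0.126
```

>>> {"api": "arm_command", "payload": {"targets": [[0.003, -0.0002, 0, 0, 0, -0.05], [0.003, -0.0002, 0, 0, 0, -0.05], [0.003, -0.0002, 0, 0, 0, -0.05], [0.001, 0, 0, 0, 0, -0.02], [0, 0, 0, 0, 0, 0]]}}

```text
clock: 18.95
eef_pos: [552.1, 107.0, 87.2]
tcp_rot: [3.138, 0.001, 2.353]
contact_force: [5.5, 7.9, -4.9]
opening: 0.131
```

>>> {"api": "arm_command", "payload": {"targets": [[0.001, 0, 0, 0, 0, -0.01], [0.001, 0, 0, 0, 0, 0], [0, 0, 0, 0, 0, 0]]}}

```text
clock: 19.2
eef_pos: [551.1, 108.0, 87.2]
tcp_rot: [3.138, 0.002, 2.362]
contact_force: [7.5, 5.4, -6.7]
opening: 0.127
```

>>> {"api": "arm_command", "payload": {"targets": [[0.001, 0, 0, 0, 0, 0], [0.001, 0, 0, 0, 0, 0], [0, 0, 0, 0, 0, 0]]}}

```text
clock: 19.45
eef_pos: [550.9, 108.3, 87.3]
tcp_rot: [3.137, 0.005, 2.362]
contact_force: [11.8, -1.9, -9.1]
opening: 0.131
```

>>> {"api": "arm_command", "payload": {"targets": [[-0.0015, 0, 0, 0, 0, 0], [0, 0, 0, 0, 0, 0]]}}

```text
clock: 19.62
eef_pos: [551.1, 108.0, 87.2]
tcp_rot: [3.138, 0.002, 2.361]
contact_force: [7.8, 4.4, -7.6]
opening: 0.127
```

>>> {"api": "arm_command", "payload": {"targets": [[0, 0, 0, 0, 0, 0], [0, 0, 0, 0, 0, 0], [0, 0, 0, 0, 0, 0], [0, 0, 0, 0, 0, 0], [0, 0, 0, 0, 0, 0]], "fingers": 0.04}}

```text
clock: 20.03
eef_pos: [548.6, 107.4, 87.0]
tcp_rot: [-3.141, -0.0, 2.364]
contact_force: [0.2, 0.7, 0.2]
opening: 0.466
```

>>> {"api": "arm_command", "payload": {"targets": [[0, 0, -0.01, 0, 0, 0], [0, 0, -0.03, 0, 0, 0], [0, 0, -0.03, 0, 0, 0], [0, 0, -0.03, 0, 0, 0], [0, 0, -0.02, 0, 0, 0], [0, 0, 0, 0, 0, 0], [0, 0, 0, 0, 0, 0]]}}

```text
clock: 20.62
eef_pos: [549.7, 107.7, 208.9]
tcp_rot: [3.139, 0.002, 2.365]
contact_force: [-0.4, 0.6, -0.7]
opening: 0.468
```

Run:
```python
from rig import r
from h import *
fs={n:r.grab_frame(n) for n in("scene","wrist","top")}; s=r.sense()
cv2.imwrite("pics/w9.png",fs["wrist"]["image"]); cv2.imwrite("pics/t9.png",fs["top"]["image"])
crop(fs["scene"],230,220,370,330,5,"pics/sc9.png")
print(s["clock"],s["eef_pos"],s["contact_force"])
print(proj(fs["wrist"],[[507.6,63.3,81],[550.4,105.3,110.5],[594.3,146.6,118]]))
```

```text
20.7667 [548.12153336 107.40281717 206.06411454] [ 0.5293677  -0.08693045 -0.26493277]
[[256.05181491 124.0739898 ]
 [254.80320368 193.68597705]
 [252.38898885 255.59004112]]
```

View pics/w9.png

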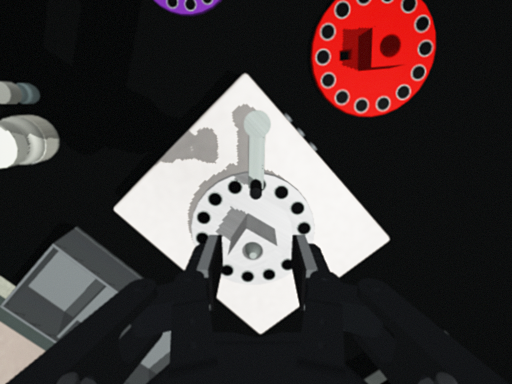

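View pics/sc9.png

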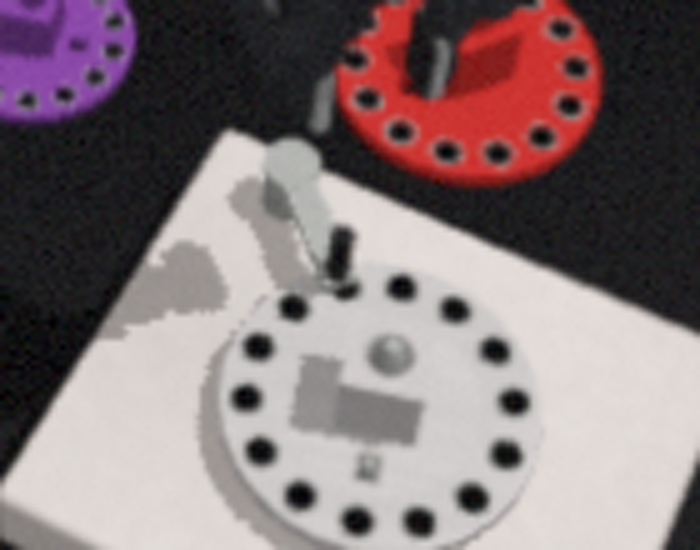

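View pics/t9.png

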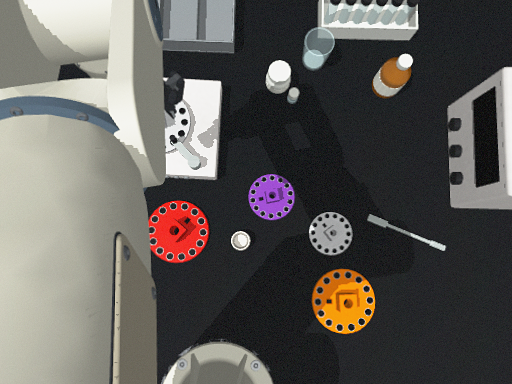

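```bash
python3 -c "
from rig import r
print(r.sign_off(), r.sense()['clock'])"
```

```text
the job is handed in; nothing more can be done
the job is handed in; nothing more can be done
```

The white carousel is on the sampler's drive unit and the latch is swung in over its rim. I handed the job in at about 21 s of the 72 s allowed; the sign-off gives no verdict.

**What I did**
- Of the two white carousels, I took the larger one, at (356, 155) in the top camera image. I left the smaller white one at (330, 233) and the orange, purple and red ones alone.
- I found the pin with the wrist camera at about 0.23 rad in world yaw and turned the carousel to match. The slot then went straight over the pin, so I did not have to feel for it by turning.
- After lowering and releasing the carousel, I pinched the latch stud, swung it about 1.58 rad to its stop, let go and lifted clear.

**What the checks showed**
- **Seating:** the carousel met the seat at the height expected for fully home, with about 11 N of contact. The wrist and scene pictures showed the pin through the slot and the spindle in the bore.
- **Latch:** I felt about 10 N at the stop. In the last pictures it lies over the rim in line with the pivot and spindle.
- **Other things on the bench:** those visible in the last top picture are where they started. The wrench was hidden behind the arm, but nothing was moved near it.
- **Robot:** the gripper was clear, about 100 mm above the latch.

**Disagreements:** the top and scene cameras differed by 2–5 mm on the seat position. I used the wrist camera's value instead, which was about 1 mm off when the carousel met the spindle, and I corrected for that by feel.

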